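# Hook the block carrier out to its stop

### The arm

A 6-joint arm with a two-finger parallel gripper is mounted at the origin on a cart in front of the work surface, level with it; the furniture and walls round the work are solid. World frame = base frame: x ahead of the robot, y to its left, z up, the work surface at z = 0. Lengths are in m, angles in rad, forces in N, time in s.
With the tool pointing down it reaches from about 0.325 to 0.775 m from the base axis. Payload 5.5 kg.
Tool frame: the origin (TCP) lies at the very end of the fingers, on their centre line; the grasp point (between the pads) lies 19 mm behind it; z points along the fingers, x is the direction in which the jaws open and shut, and the axes are right-handed (so a half turn about z gives the same grasp; the last joint's range is limited). The gripper opens to 85 mm and grips with 20 to 120 N. Pads are 22 mm wide; open, the fingers measure 114 mm over their backs; the gripper's body (76 mm by 85 mm) begins 54 mm behind the grasp point. The pads swing forward as they close: fully open they stand 13 mm farther back than shut.
Start: joints at [-1.271, 0.091, 1.231, -0, 1.82, -0.057], TCP at [0.21, -0.562, 0.201] pointing down, gripper open.
Joint ranges: [-2.87, 2.87], [-0.86, 2.18], [0.17, 2.46], [-1.51, 4.65], [0.06, 2.69], [-2.65, 2.65]. Speed limits (rad/s): [2.57, 2.57, 3.01, 3.14, 3.14, 3.14].

### API

Orientations are given as a unit quaternion [x, y, z, w].
In Python, from plant import readout, cams, arm gives the robot as it stands. The module is installed in compiled form; this text tells all that it offers.
- The arm moves only by the tool play_rows, never from a script. Its argument "rows" is a list of rows, each an object with "delta_pos": the shift along the world's x, y, z in mm, a list of three; "delta_rot": the turn, a rotation vector about the world's x, y, z in rad, a list of three; "fingers": the opening, from 0 (shut) to 1 (fully open). A call has 1 to 5 rows; each row is the pose to reach, as a shift and turn from the pose commanded when the call began; what a row does not reach only later rows make up. A row lasts 1/10 s, in which the tool goes at most 50 mm and 8.59 degrees, less where a joint would pass 70% of its speed; a pose out of reach is approached as far as the arm can. A call with a gripper value outside its range is refused whole. The fingers move at their own pace and stop on an object; the grip force is fixed at half the most. Time passes only in rows, so rows that repeat a pose let the fingers close. It gives the time, the measured TCP pose, the force and the opening at its end, in the units of the state.
- readout.get_obs(): the state, without advancing time (a new reading comes with each control period).
- cams.grab_frame(name): name is "scene" or "top" or "wrist"; returns a dict with "color" (480x640x3 uint8, red, green, blue), "intrinsics" (3x3 intrinsics, pixels), "distortion" ([k1, k2, p1, p2, k3] as OpenCV has them; the pictures are not rectified), "world_from_camera" (4x4, takes a point from camera to world coordinates). Camera axes: x right, y down, z forward; pixel columns grow to the right and rows downward; lengths in m; the calibration is good to about 2 mm. A picture is of the moment at which its call begins. There is no depth.
- arm.sign_off(): hands the job in, once; it reports no verdict.
Trained networks look in a picture, given as the dict that the camera call returned (one of the last four; its "shot" number tells which), for a name from the list of things; names that differ only in an ending like _2 or _b are one class to them, and where a whole thing is asked for, a point or a joint stands for the part that bears it (a point fixed in the world has none). Each returns a list of dicts, best first, with "conf" (0 to 1); they miss things now and then, are a little off and sometimes report something else, mostly with a low value. They report only what shows in the picture. A call takes as long as a camera call. They do not tell look-alikes from the thing itself.
- cams.find_in(name, picture): "uv" ([column, row] in pixels, amid what is visible of it).
- cams.cut_out(name, picture): "region" (480x640 bool, what is visible of it) and "uv" ([column, row] in pixels, amid what is visible of it).
- cams.mark_of(name, picture): "uv" ([column, row] in pixels: a listed point, or the origin of a listed thing).
The state is a dict: "time_s": time; "joint_pos": joint angles; "qd": joint speeds; "joint_efforts": joint torques, N m; "ee_pos": TCP position; "tcp_rot": TCP orientation; "ft_force": force on the tool from outside, world axes, zero at the start; "wrist_torque": the same for the moment, N m; "gripper_width": finger opening in m.
Only numpy, scipy, OpenCV 4.12 (cv2) and the standard library are available. Lean on these libraries where they do the work, as an engineer would, in place of code of your own. Each camera call takes 0.05 s, during which the arm holds its last target. There are 200 camera calls.

### The job

Take the hook tool from its cradle, reach with it under the wire guard and hook it behind the bail of the grey carrier tray, and drag the tray toward the open end of its lane until its front plate is seated on the stop screw; keep it pressed there with a steady, gentle pull for a second (about 11 N on the hook, never slamming the screw or pressing it with more than 18 N). Then unhook without pushing the tray away and lay the hook tool back in its cradle. Touch the tray and its metal block with nothing but the hook, and leave the jars, the vial and the dish beside the work alone.

Things in the scene. Friction and masses are not known exactly. Their poses are not given: they have to be found in the camera images.
- hook_tool: Hook tool, 0.14 kg: black handle, then a straight 8 mm steel rod whose far end bends down. Origin on the rod's axis inside the handle; x along the rod to the hook, z up, prong toward -z. Handle x -60 to +50, 18 wide (y), 24 tall (z -12 to +12); 15 mm collar at x 50 to 60. Grip across the 18 mm near the origin, firmly (40 N or more), or it may turn in the fingers.
- hook_tip (a point): End of the hook's prong on its centre line, at (170, 0, -28) mm in the tool's frame. The prong is a round 8 mm bar square to the rod (centre line x = 170), so 24 mm of it stands free below the rod.
- cradle: Fixed grey cradle: base plate 190 x 60 x 6, two notched uprights. Origin on the bench straight below the lying tool's origin, x the same way; the tool's axis lies 50 above it. Notch at x = -44 takes the handle (22 wide at its floor, height 38), notch at x = +110 the rod (12 wide, floor at 46); both flare up to height 64. Fingers have room between them.
- lane: Fixed aluminium lane on the bench. Origin at the middle of its open near end, at bench height; x runs into the lane. 270 long, 150 wide, floor 4 thick, side walls 28 high and 136 apart inside. A guard of steel wires spans it from x = 143 to 265, undersides 132 above the bench, on thin posts at the side walls; open toward the near end.
- stop: Fixed stop block at the lane's near end, 14 x 36 x 36, top 40 above the bench; origin at the middle of its underside, at lane x = 7. A rigid adjusting screw with a 15 mm pad runs through it along the lane, 26 above the bench. The pad's face is set somewhere from lane x = 24 to 66: not measured, must be felt. It does not give; its tail may stick out 35 mm before the lane.
- tray: Grey tray 96 x 126 (x, y), loose in the lane, 5 mm side play each side. Origin mid-underside (4 above the bench), x into the lane. Front plate: outer face at x = -48, 70 wide, 40 high; it meets the screw. Far end: steel bail (see bail). Takes about 2 to 8 N to drag.
- bail (a point): Middle of the bail's crossbar axis: an 8 mm round level bar along the tray's y, at (42, 0, 46) mm in the tray's frame, so 50 above the bench, top at 54. A leg stands at y = +34 and -34 (60 mm free between them); open below down to 10 above the bench; the metal block ends 13 mm short of it on the near side.
- heat_block: Aluminium tube block 68 x 116 x 21 lying in the tray, top about 30 above the bench, origin at the middle of its underside. Rides along.
- amber_jar: Bystander: dark jar with black cap, 64 diameter x 115 high, beside the lane; origin at the middle of its underside.
- vial: Bystander: small glass vial with black cap, 27 diameter x 66 high, beside the lane; origin at the middle of its underside.
- white_jar: Bystander: white jar, 60 diameter x 90 high, beside the lane; origin at the middle of its underside.
- petri: Bystander: flat petri dish, 60 diameter x 14 high; origin at the middle of its underside.
There are look-alikes about, which are no part of the job. Leave any purple or red look-alike of the heat_block alone.

How it is judged:
By the outcome, as a careful person would: the job done as asked, in the order asked, and still so for the second after the job is handed in, with the robot touching nothing.
It also fails if it takes over 72 s, if anything falls off the work surface, if the arm or the gripper's body presses on something with over 40 N, if the wrist force passes 120 N, or if a joint passes its speed limit or range.

## Working session

There is one attempt and no reset: what is moved stays moved. The work goes in short steps, Python scripts to look and compute and a tool call to move; the robot and the scene stay as the last step left them, time stands still between calls to the robot, and variables do not carry over. Pictures are saved under pics/ and viewed, about 8 in all and at most 12, crops included, and the job is handed in when it is done.

Besides the shell and the picture viewer there is one more tool, called in YAML: its name, and indented under it one key for each argument. play_rows: Moves the arm, as the interface text tells. Its arguments: {"type":"object","properties":{"rows":{"type":"array"}},"required":["rows"]}

```bash
mkdir -p pics
cat > h.py <<'E'
import numpy as np, cv2
from plant import readout, cams, arm
from scipy.spatial.transform import Rotation as R
def ray(p,uv):
    K=np.array(p["intrinsics"]);d=np.array(p["distortion"]);T=np.array(p["world_from_camera"])
    n=cv2.undistortPoints(np.array([[uv]],float),K,d)[0,0]
    return T[:3,3],T[:3,:3]@np.array([n[0],n[1],1.])
def at(p,uv,z):
    o,v=ray(p,uv);return o+v*(z-o[2])/v[2]
def proj(p,X):
    K=np.array(p["intrinsics"]);d=np.array(p["distortion"]);T=np.linalg.inv(np.array(p["world_from_camera"]))
    return cv2.projectPoints(np.atleast_2d(np.array(X,float)),cv2.Rodrigues(T[:3,:3])[0],T[:3,3],K,d)[0][:,0]
def tri(ps):
    A=np.zeros((3,3));b=np.zeros(3)
    for p,uv in ps:
        o,v=ray(p,uv);v=v/np.linalg.norm(v);M=np.eye(3)-np.outer(v,v);A+=M;b+=M@o
    return np.linalg.solve(A,b)
def save(p,n): cv2.imwrite('pics/'+n,p["color"][:,:,::-1])
E
python3 - <<'E'
from h import *
np.set_printoptions(precision=3,suppress=True)
P={n:cams.grab_frame(n) for n in("scene","top")}
for n,p in P.items():
    save(p,n+'0.png')
    print(n,np.array(p["world_from_camera"])[:3,3])
Z=dict(hook_tool=.05,hook_tip=.022,cradle=0,lane=0,stop=0,tray=.004,bail=.05,heat_block=.009,amber_jar=0,vial=0,white_jar=0,petri=0)
for k,z in Z.items():
    for n,p in P.items():
        for r in cams.mark_of(k,p)[:2]: print(k,n,np.round(r["uv"]),round(r["conf"],2),at(p,r["uv"],z))
print(readout.get_obs())
E
```

```text
scene [-0.229  0.86   0.772]
top [ 0.377 -0.007  0.999]
hook_tool scene [257. 328.] 0.71 [0.471 0.312 0.05 ]
hook_tool top [178. 281.] 0.79 [0.471 0.31  0.05 ]
hook_tip scene [196. 308.] 0.76 [0.643 0.331 0.022]
hook_tip scene [276. 236.] 0.18 [0.725 0.022 0.022]
hook_tip top [181. 208.] 0.58 [0.643 0.336 0.022]
cradle scene [260. 342.] 0.67 [0.483 0.3   0.   ]
cradle scene [258. 327.] 0.41 [0.519 0.273 0.   ]
cradle top [183. 277.] 0.73 [0.484 0.317 0.   ]
cradle top [256. 226.] 0.57 [0.616 0.159 0.   ]
lane scene [336. 282.] 0.91 [0.501 0.052 0.   ]
lane scene [352. 247.] 0.34 [ 0.571 -0.084  0.   ]
lane top [296. 271.] 0.88 [0.516 0.057 0.   ]
stop scene [334. 282.] 0.54 [0.508 0.054 0.   ]
stop top [296. 271.] 0.62 [0.516 0.057 0.   ]
tray scene [283. 254.] 0.92 [0.674 0.051 0.004]
bail scene [274. 235.] 0.78 [0.698 0.052 0.05 ]
bail top [304. 189.] 0.61 [0.698 0.049 0.05 ]
heat_block scene [288. 257.] 0.85 [0.648 0.057 0.009]
heat_block scene [336. 327.] 0.68 [0.392 0.176 0.009]
heat_block top [243. 320.] 0.87 [0.396 0.166 0.009]
heat_block top [297. 215.] 0.81 [0.646 0.063 0.00
[... 313 characters left out ...]
te_jar top [296. 271.] 0.36 [0.515 0.056 0.   ]
petri scene [442. 223.] 0.71 [ 0.467 -0.324  0.   ]
petri scene [229. 269.] 0.58 [0.73  0.171 0.   ]
petri top [462. 300.] 0.7 [ 0.472 -0.331  0.   ]
petri top [253. 178.] 0.17 [0.735 0.177 0.   ]
{'time_s': 1.3, 'joint_pos': array([-1.271,  0.091,  1.231,  0.   ,  1.82 , -0.057]), 'qd': array([ 0.   , -0.001, -0.001,  0.   , -0.   , -0.   ]), 'joint_efforts': array([  0.005, -45.846, -41.808,   0.   ,   0.001,  -0.   ]), 'ee_pos': array([ 0.21 , -0.562,  0.201]), 'tcp_rot': array([ 0.821, -0.57 ,  0.   ,  0.   ]), 'ft_force': array([-0.728,  0.171, -0.34 ]), 'wrist_torque': array([ 0.032,  0.021, -0.055]), 'gripper_width': 0.08557435043808863}
```

View pics/top0.png

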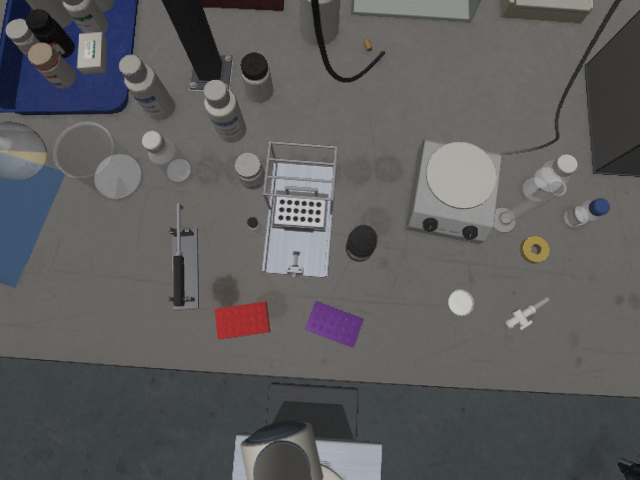

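View pics/scene0.png

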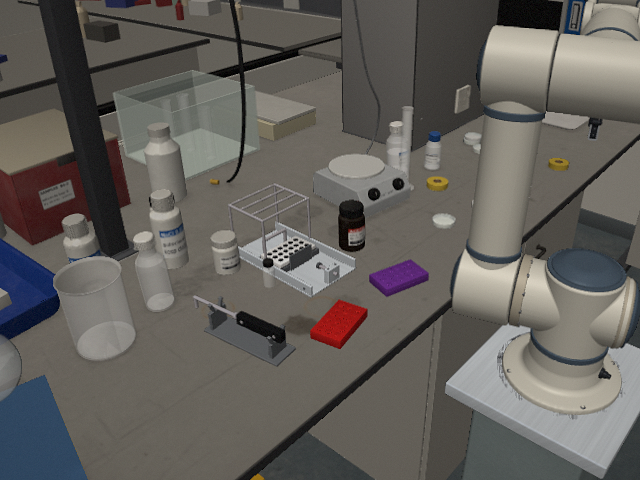

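The top view shows the tool with its handle at (179,280) and rod up to (180,205). The lane runs from (296,275) to (302,145), with the bail at about (304,189). Next I'll refine these with masks and an overlay.

Run:
```python
from h import *
np.set_printoptions(precision=3,suppress=True)
p=cams.grab_frame("top");s=cams.grab_frame("scene")
for uv in [(178,255),(180,207),(179,304)]: print(at(p,uv,.052))
r=cams.cut_out("hook_tool",p)[0]["region"];v,u=np.nonzero(r)
print("tool rows",v.min(),v.max())
X=np.array([at(p,(a,b),.052)[:2] for a,b in zip(u,v)]);
for lo,hi in [(.4,.44),(.44,.48),(.48,.52),(.54,.58),(.58,.62),(.62,.66)]:
    m=(X[:,0]>lo)&(X[:,0]<hi)
    if m.sum(): print(lo,m.sum(),X[m].mean(0))
for n,q in(("top",p),("scene",s)):
  for k in("lane","tray","bail"):
    c=cams.cut_out(k,q)
    if c: v,u=np.nonzero(c[0]["region"]);print(n,k,u.min(),u.max(),v.min(),v.max(),c[0]["conf"])
img=p["color"][:,:,::-1].copy()
def box(img,x0,x1,w,z,T,col):
    c=np.array([[x0,-w],[x1,-w],[x1,w],[x0,w]]);a=T[2]
    M=np.array([[np.cos(a),-np.sin(a)],[np.sin(a),np.cos(a)]])
    W=np.c_[c@M.T+T[:2],np.full(4,z)]
    cv2.polylines(img,[np.round(proj(p,W)*16).astype(int)],True,col,1,shift=4)
L=(.513,.056,-.03)
img=cv2.resize(img,None,fx=1,fy=1)
raw=img.copy()
box(img,0,.27,.075,.028,L,(0,255,0));box(img,.143,.265,.068,.132,L,(0,0,255))
T=(.471,.311,.02);box(img,-.06,.05,.009,.062,T,(0,255,255));box(img,.06,.17,.004,.054,T,(255,255,0))
a=img[130:330,160:360];b=raw[130:330,160:360]
cv2.imwrite('pics/ov.png',cv2.resize(np.hstack([b,a]),(800,400),interpolation=cv2.INTER_CUBIC))
```

```text
[0.527 0.317 0.052]
[0.638 0.327 0.052]
[0.42  0.301 0.052]
tool rows 203 306
0.4 122 [0.428 0.304]
0.44 230 [0.46  0.309]
0.48 204 [0.5   0.313]
0.54 47 [0.554 0.32 ]
0.58 61 [0.603 0.327]
0.62 57 [0.634 0.331]
top lane 264 337 142 277 0.81
top tray 273 328 186 232 0.7
top bail 272 328 186 232 0.57
scene lane 228 355 186 296 0.73
scene tray 265 318 229 270 0.7
```

View pics/ov.png

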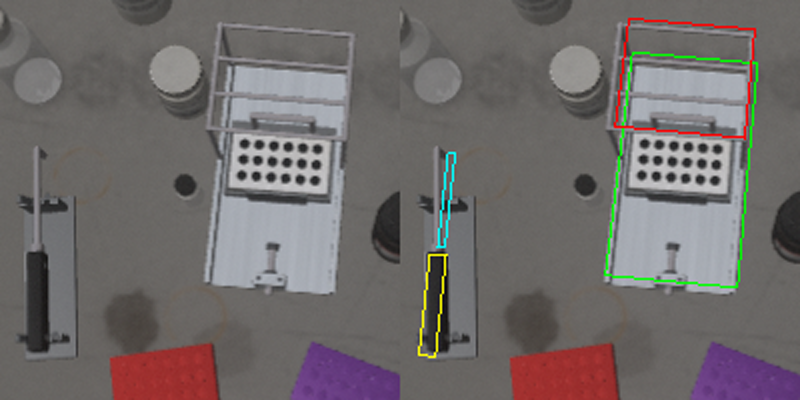

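Corrected estimates: the tool is at about (0.471, 0.310) with yaw 0.13. The lane origin is at about (0.507, 0.058) with yaw -0.025, and the bail is at about (0.698, 0.051). Next I'll move above the tool.

play_rows:
  rows:
    - {"delta_pos":[13,43,0],"delta_rot":[0,0,-0.01],"fingers":1}
    - {"delta_pos":[26,87,0],"delta_rot":[0,0,-0.02],"fingers":1}
    - {"delta_pos":[39,131,0],"delta_rot":[0,0,-0.035],"fingers":1}
    - {"delta_pos":[52,175,0],"delta_rot":[0,0,-0.045],"fingers":1}
    - {"delta_pos":[65,218,0],"delta_rot":[0,0,-0.057],"fingers":1}

```text
time_s: 2.25
ee_pos: [0.2748, -0.3425, 0.2009]
tcp_rot: [0.805, -0.594, 0.0, -0.0]
ft_force: [0.5, 0.1, 0.1]
gripper_width: 0.0855
```

play_rows:
  rows:
    - {"delta_pos":[13,43,0],"delta_rot":[0,0,-0.01],"fingers":1}
    - {"delta_pos":[26,87,0],"delta_rot":[0,0,-0.02],"fingers":1}
    - {"delta_pos":[39,131,0],"delta_rot":[0,0,-0.035],"fingers":1}
    - {"delta_pos":[52,175,0],"delta_rot":[0,0,-0.045],"fingers":1}
    - {"delta_pos":[65,218,0],"delta_rot":[0,0,-0.057],"fingers":1}

```text
time_s: 2.75
ee_pos: [0.3397, -0.1245, 0.2012]
tcp_rot: [0.787, -0.617, 0.001, -0.0]
ft_force: [1.6, 0.4, -0.1]
gripper_width: 0.0855
```

play_rows:
  rows:
    - {"delta_pos":[13,43,0],"delta_rot":[0,0,-0.01],"fingers":1}
    - {"delta_pos":[26,87,0],"delta_rot":[0,0,-0.02],"fingers":1}
    - {"delta_pos":[39,131,0],"delta_rot":[0,0,-0.035],"fingers":1}
    - {"delta_pos":[52,175,0],"delta_rot":[0,0,-0.045],"fingers":1}
    - {"delta_pos":[65,218,0],"delta_rot":[0,0,-0.057],"fingers":1}

```text
time_s: 3.25
ee_pos: [0.4047, 0.0939, 0.2013]
tcp_rot: [0.77, -0.638, 0.0, -0.0]
ft_force: [0.6, -0.5, -0.7]
gripper_width: 0.0853
```

play_rows:
  rows:
    - {"delta_pos":[13,43,0],"delta_rot":[0,0,-0.01],"fingers":1}
    - {"delta_pos":[26,87,0],"delta_rot":[0,0,-0.02],"fingers":1}
    - {"delta_pos":[39,131,0],"delta_rot":[0,0,-0.035],"fingers":1}
    - {"delta_pos":[52,175,0],"delta_rot":[0,0,-0.045],"fingers":1}
    - {"delta_pos":[65,218,0],"delta_rot":[0,0,-0.057],"fingers":1}

```text
time_s: 3.75
ee_pos: [0.4697, 0.3119, 0.2009]
tcp_rot: [0.751, -0.66, 0.0, -0.0]
ft_force: [0.7, -0.1, 2.1]
gripper_width: 0.0855
```

Run:
```python
from h import *
np.set_printoptions(precision=4,suppress=True)
w=cams.grab_frame("wrist");save(w,'w1.png')
print(np.array(w["world_from_camera"]))
for k,z in dict(hook_tool=.05,hook_tip=.022,cradle=0).items():
    for r in cams.mark_of(k,w)[:2]: print(k,r["uv"],r["conf"],at(w,r["uv"],z))
c=cams.cut_out("hook_tool",w)
if c:
    v,u=np.nonzero(c[0]["region"]);X=np.array([at(w,(a,b),.055)[:2] for a,b in zip(u,v)])
    for lo in np.arange(.4,.66,.02):
        m=abs(X[:,0]-lo-.01)<.01
        if m.sum()>20: print(round(lo+.01,3),X[m,1].min(),X[m,1].max(),X[m,1].mean())
print(readout.get_obs()["tcp_rot"])
```

```text
[[ 0.1287 -0.9376 -0.3229  0.5531]
 [-0.9917 -0.122  -0.0409  0.3232]
 [-0.001   0.3255 -0.9455  0.3734]
 [ 0.      0.      0.      1.    ]]
hook_tool [326.2, 211.0] 0.95 [0.4725 0.3073 0.05  ]
hook_tip [324.7, 23.1] 0.68 [0.643  0.3313 0.022 ]
cradle [325.5, 196.0] 0.6 [0.4773 0.3081 0.    ]
0.41 0.29412838091146776 0.3088786632761904 0.3021099669006646
0.43 0.2934131451237223 0.31327547388569255 0.3031925382011001
0.45 0.29667033246048496 0.31591887220302395 0.30551134770010724
0.47 0.29791599140477576 0.3184586232110991 0.30829923242875695
0.49 0.3008146115237704 0.32102224437597554 0.31125875798010977
0.51 0.3027820688134442 0.32348820741601514 0.31360889384947027
0.53 0.30654098434663296 0.32371824208217087 0.31585372119836375
0.55 0.31303114137919325 0.32398908272955346 0.31905861091376087
0.57 0.31692562690046305 0.32659240764243713 0.32159673513003245
0.59 0.3195565575935681 0.32823678665187855 0.3243533406355887
0.61 0.3220948432239234 0.331715339605107 0.3267487657439072
0.63 0.32495558927670565 0.3346857820326098 0.33008019834413777
0.65 0.3277088596943781 0.3348062366358411 0.33164520658501234
[ 0.7513 -0.6599  0.0001  0.0004]
```

View pics/w1.png

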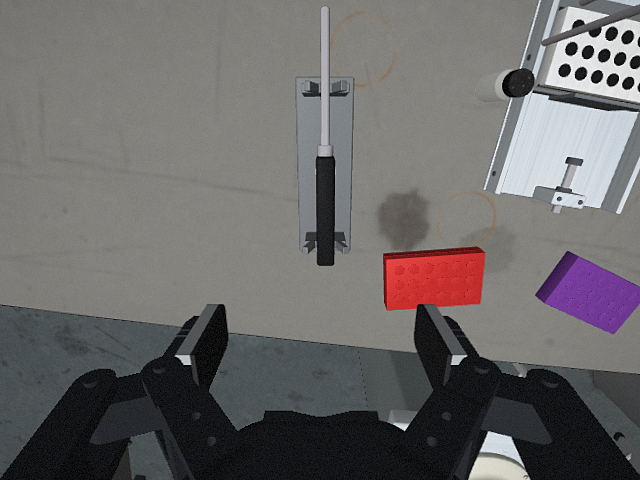

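play_rows:
  rows:
    - {"delta_pos":[3,-4,-40],"delta_rot":[0,0,0],"fingers":1}
    - {"delta_pos":[3,-4,-85],"delta_rot":[0,0,0],"fingers":1}
    - {"delta_pos":[3,-4,-125],"delta_rot":[0,0,0],"fingers":1}
    - {"delta_pos":[3,-4,-155],"delta_rot":[0,0,0],"fingers":1}
    - {"delta_pos":[3,-4,-166],"delta_rot":[0,0,0],"fingers":0.7}

```text
time_s: 4.5
ee_pos: [0.4709, 0.3034, 0.0318]
tcp_rot: [0.751, -0.661, -0.001, 0.002]
ft_force: [-0.0, 0.4, 0.7]
gripper_width: 0.073
```

play_rows:
  rows:
    - {"delta_pos":[0,0,0],"delta_rot":[0,0,0],"fingers":0.4}
    - {"delta_pos":[0,0,0],"delta_rot":[0,0,0],"fingers":0.3}
    - {"delta_pos":[0,0,0],"delta_rot":[0,0,0],"fingers":0}
    - {"delta_pos":[0,0,0],"delta_rot":[0,0,0],"fingers":0}
    - {"delta_pos":[0,0,0],"delta_rot":[0,0,0],"fingers":0}

```text
time_s: 5.0
ee_pos: [0.4732, 0.3061, 0.0362]
tcp_rot: [0.751, -0.66, 0.0, -0.001]
ft_force: [0.1, 0.1, -0.2]
gripper_width: -0.0
```

play_rows:
  rows:
    - {"delta_pos":[0,0,0],"delta_rot":[0,0,0],"fingers":0}
    - {"delta_pos":[0,0,0],"delta_rot":[0,0,0],"fingers":0}
    - {"delta_pos":[0,0,0],"delta_rot":[0,0,0],"fingers":0}

```text
time_s: 5.3
ee_pos: [0.4725, 0.3058, 0.0349]
tcp_rot: [0.751, -0.66, 0.0, 0.0]
ft_force: [0.1, 0.1, -0.1]
gripper_width: 0.0003
```

The fingers closed fully on nothing, so I'll look.

Run:
```python
from h import *
np.set_printoptions(precision=4,suppress=True)
w=cams.grab_frame("wrist");s=cams.grab_frame("scene")
cv2.imwrite('pics/miss.png',np.hstack([cv2.resize(w["color"],(440,330)),cv2.resize(s["color"][250:400,150:310],(352,330))])[:,:,::-1])
print(readout.get_obs())
for q in(w,s):
  for r in cams.mark_of("hook_tool",q)[:2]: print(r["uv"],r["conf"],at(q,r["uv"],.05))
```

```text
{'time_s': 5.4, 'joint_pos': array([ 0.5139,  0.0234,  1.5958, -0.    ,  1.5225,  1.9558]), 'qd': array([ 0.0003,  0.0013, -0.0002,  0.0001,  0.0007,  0.0002]), 'joint_efforts': array([  0.0038, -41.9991, -40.954 ,   0.0002,   0.0016,  -0.0001]), 'ee_pos': array([0.4725, 0.3058, 0.0348]), 'tcp_rot': array([ 0.7512, -0.6601, -0.    ,  0.0001]), 'ft_force': array([ 1.0725, -0.0582, -0.3475]), 'wrist_torque': array([-0.071 ,  0.0397,  0.0183]), 'gripper_width': -0.0003857671117390017}
[319.0, 285.0] 0.75 [0.4764 0.3078 0.05  ]
[259.0, 324.3] 0.82 [0.4759 0.303  0.05  ]
[260.8, 346.6] 0.73 [0.4259 0.3443 0.05  ]
```

View pics/miss.png

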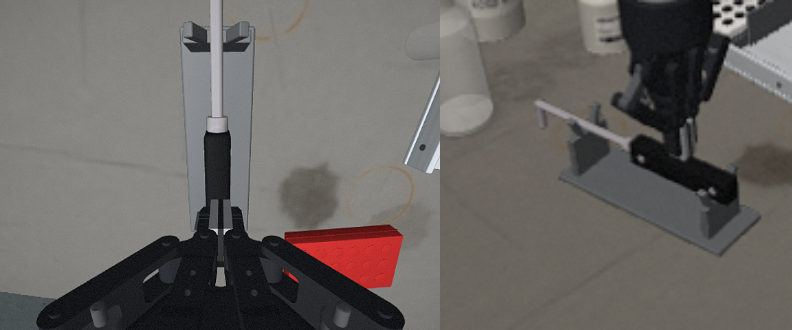

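Run:
```python
from h import *
np.set_printoptions(precision=1,suppress=True)
w=cams.grab_frame("wrist");s=cams.grab_frame("scene")
o=readout.get_obs();t=o["ee_pos"]
ims=[]
for q,(a,b,c,d) in((w,(180,480,200,480)),(s,(290,370,200,300))):
    im=q["color"][a:b,c:d,::-1].copy();k=400/max(d-c,1);im=cv2.resize(im,(400,int(k*(b-a))),interpolation=cv2.INTER_CUBIC)
    for X,col in((t,(0,0,255)),(t+[0,0,.019],(0,255,0)),((.473,.3083,.062),(255,255,0))):
        x=proj(q,X)[0];print(x);cv2.circle(im,(int((x[0]-c)*k),int((x[1]-a)*k)),3,col,-1)
    ims.append(im)
h=min(i.shape[0] for i in ims)
H=max(i.shape[0] for i in ims)
ims=[cv2.copyMakeBorder(i,0,H-i.shape[0],0,0,0) for i in ims]
cv2.imwrite('pics/miss2.png',np.hstack(ims))
```

```text
[321.7 279.4]
[321.8 295.5]
[316.8 302.1]
[259.8 331.9]
[259.  324.2]
[257.4 321.3]
```

View pics/miss2.png

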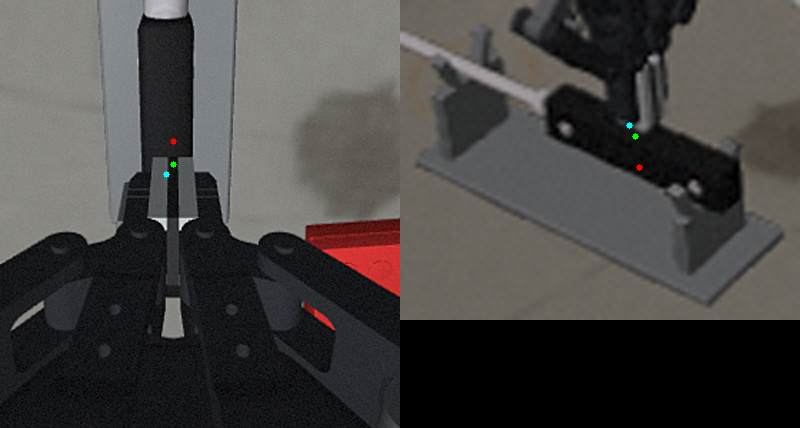

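Run:
```python
from h import *
np.set_printoptions(precision=1,suppress=True)
w=cams.grab_frame("wrist");o=readout.get_obs()
M=R.from_quat(o["tcp_rot"]).as_matrix()
for wd,back in((.0428,.013),(0,0)):
  for d in(0,.01,.02,.03):
    for y in(-.011,.011):
      print(wd,d,y,proj(w,[M@np.array([sg*wd,y,-back-d])+o["ee_pos"] for sg in(-1,1)]).ravel())
```

```text
0.0428 0 -0.011 [240.6 271.3 402.8 271.4]
0.0428 0 0.011 [243.8 307.8 399.5 307.9]
0.0428 0.01 -0.011 [236.1 279.7 407.5 279.8]
0.0428 0.01 0.011 [239.7 317.8 403.8 317.9]
0.0428 0.02 -0.011 [231.  289.  412.7 289.2]
0.0428 0.02 0.011 [235.  328.9 408.5 329. ]
0.0428 0.03 -0.011 [225.2 299.6 418.6 299.7]
0.0428 0.03 0.011 [229.8 341.4 413.8 341.5]
0 0 -0.011 [321.7 261.7 321.7 261.7]
0 0 0.011 [321.6 296.4 321.6 296.4]
0 0.01 -0.011 [321.7 269.  321.7 269. ]
0 0.01 0.011 [321.7 305.1 321.7 305.1]
0 0.02 -0.011 [321.8 277.2 321.8 277.2]
0 0.02 0.011 [321.7 314.9 321.7 314.9]
0 0.03 -0.011 [321.8 286.3 321.8 286.3]
0 0.03 0.011 [321.7 325.7 321.7 325.7]
```

The pictures (the wrist camera both open and shut, plus the scene view) all put the finger ends about 30 mm behind the reported TCP. The fingers therefore closed in the air just above the handle. I'll open, go lower in small steps while watching the force, and close again.

play_rows:
  rows:
    - {"delta_pos":[0,2,0],"delta_rot":[0,0,0],"fingers":0.6}
    - {"delta_pos":[0,2,0],"delta_rot":[0,0,0],"fingers":0.6}
    - {"delta_pos":[0,2,0],"delta_rot":[0,0,0],"fingers":0.6}
    - {"delta_pos":[0,2,0],"delta_rot":[0,0,0],"fingers":0.6}
    - {"delta_pos":[0,2,0],"delta_rot":[0,0,0],"fingers":0.6}

```text
time_s: 6.15
ee_pos: [0.4726, 0.3078, 0.0349]
tcp_rot: [0.751, -0.66, 0.0, -0.0]
ft_force: [-0.2, 0.1, -0.3]
gripper_width: 0.0513
```

play_rows:
  rows:
    - {"delta_pos":[0,0,-4],"delta_rot":[0,0,0],"fingers":0.6}
    - {"delta_pos":[0,0,-8],"delta_rot":[0,0,0],"fingers":0.6}
    - {"delta_pos":[0,0,-12],"delta_rot":[0,0,0],"fingers":0.6}
    - {"delta_pos":[0,0,-15],"delta_rot":[0,0,0],"fingers":0.6}
    - {"delta_pos":[0,0,-15],"delta_rot":[0,0,0],"fingers":0.6}

```text
time_s: 6.65
ee_pos: [0.4721, 0.3075, 0.019]
tcp_rot: [0.751, -0.66, -0.0, 0.001]
ft_force: [-1.2, -0.6, -0.1]
gripper_width: 0.0516
```

play_rows:
  rows:
    - {"delta_pos":[0,0,-4],"delta_rot":[0,0,0],"fingers":0.6}
    - {"delta_pos":[0,0,-8],"delta_rot":[0,0,0],"fingers":0.6}
    - {"delta_pos":[0,0,-12],"delta_rot":[0,0,0],"fingers":0.6}
    - {"delta_pos":[0,0,-14],"delta_rot":[0,0,0],"fingers":0.4}
    - {"delta_pos":[0,0,-14],"delta_rot":[0,0,0],"fingers":0.3}

```text
time_s: 7.15
ee_pos: [0.4723, 0.3076, 0.0053]
tcp_rot: [0.751, -0.66, -0.0, 0.0]
ft_force: [-0.4, -0.8, 0.9]
gripper_width: 0.0256
```

play_rows:
  rows:
    - {"delta_pos":[0,0,0],"delta_rot":[0,0,0],"fingers":0}
    - {"delta_pos":[0,0,0],"delta_rot":[0,0,0],"fingers":0}
    - {"delta_pos":[0,0,0],"delta_rot":[0,0,0],"fingers":0}
    - {"delta_pos":[0,0,0],"delta_rot":[0,0,0],"fingers":0}
    - {"delta_pos":[0,0,0],"delta_rot":[0,0,0],"fingers":0}

```text
time_s: 7.65
ee_pos: [0.4726, 0.3078, 0.0059]
tcp_rot: [0.751, -0.66, -0.0, -0.0]
ft_force: [-0.2, -0.1, -0.7]
gripper_width: 0.0165
```

Run:
```python
from h import *
w=cams.grab_frame("wrist");s=cams.grab_frame("scene")
cv2.imwrite('pics/grip.png',np.hstack([cv2.resize(w["color"],(440,330)),cv2.resize(s["color"][275:375,185:305],(352,330))])[:,:,::-1])
o=readout.get_obs();print(o["ee_pos"],o["ft_force"],o["gripper_width"])
```

```text
[0.47258724 0.30779058 0.00591041] [ 0.5775156   0.16465532 -0.58695919] 0.016732944941621718
```

View pics/grip.png

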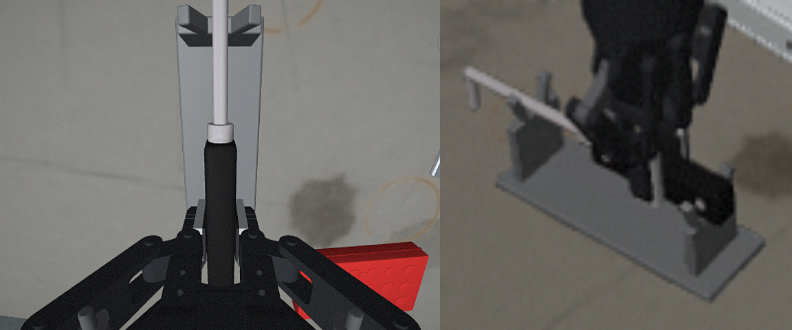

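The tool is gripped: the width reads 16.7 mm, and the rod axis is about 44 mm above the reported TCP. Next I'll lift it and carry it over to the lane.

play_rows:
  rows:
    - {"delta_pos":[0,0,20],"delta_rot":[0,0,0],"fingers":0}
    - {"delta_pos":[0,0,55],"delta_rot":[0,0,0],"fingers":0}
    - {"delta_pos":[0,0,95],"delta_rot":[0,0,0],"fingers":0}
    - {"delta_pos":[0,0,130],"delta_rot":[0,0,0],"fingers":0}
    - {"delta_pos":[0,0,150],"delta_rot":[0,0,0],"fingers":0}

```text
time_s: 8.25
ee_pos: [0.4734, 0.3083, 0.1598]
tcp_rot: [0.751, -0.66, 0.001, -0.002]
ft_force: [0.5, 0.2, -1.8]
gripper_width: 0.0167
```

play_rows:
  rows:
    - {"delta_pos":[-2,-20,0],"delta_rot":[0,0,-0.015],"fingers":0}
    - {"delta_pos":[-4,-45,0],"delta_rot":[0,0,-0.03],"fingers":0}
    - {"delta_pos":[-6,-75,0],"delta_rot":[0,0,-0.05],"fingers":0}
    - {"delta_pos":[-8,-105,0],"delta_rot":[0,0,-0.065],"fingers":0}
    - {"delta_pos":[-10,-135,0],"delta_rot":[0,0,-0.08],"fingers":0}

```text
time_s: 8.75
ee_pos: [0.4622, 0.1717, 0.1557]
tcp_rot: [0.724, -0.69, -0.0, 0.0]
ft_force: [0.2, -0.2, -1.0]
gripper_width: 0.0173
```

play_rows:
  rows:
    - {"delta_pos":[-3,-30,0],"delta_rot":[0,0,-0.015],"fingers":0}
    - {"delta_pos":[-5,-60,0],"delta_rot":[0,0,-0.03],"fingers":0}
    - {"delta_pos":[-7,-90,0],"delta_rot":[0,0,-0.05],"fingers":0}
    - {"delta_pos":[-9,-110,0],"delta_rot":[0,0,-0.065],"fingers":0}
    - {"delta_pos":[-10,-116,0],"delta_rot":[0,0,-0.075],"fingers":0}

```text
time_s: 9.25
ee_pos: [0.4524, 0.0551, 0.1559]
tcp_rot: [-0.697, 0.717, -0.0, -0.0]
ft_force: [-1.3, 0.2, -0.9]
gripper_width: 0.0173
```

Run:
```python
from h import *
np.set_printoptions(precision=4,suppress=True)
w=cams.grab_frame("wrist");s=cams.grab_frame("scene");t=cams.grab_frame("top")
save(w,'w2.png');o=readout.get_obs();print(o["ee_pos"],o["tcp_rot"],o["ft_force"],o["gripper_width"])
q=o["tcp_rot"];print("yaw",np.pi/2+2*np.arctan2(q[1],q[0]))
for n,p in(("w",w),("s",s),("t",t)):
  for k,z in dict(bail=.05,lane=0,stop=0,tray=.004,hook_tip=o["ee_pos"][2]+.016,amber_jar=0,vial=0).items():
    for r in cams.mark_of(k,p)[:1]: print(n,k,np.round(r["uv"]),round(r["conf"],2),at(p,r["uv"],z))
```

```text
[0.4526 0.0571 0.1559] [-0.6977  0.7164  0.0002  0.0002] [-0.1552  0.51   -1.4497] 0.01701094866588921
yaw 6.256723474547094
w lane [322. 154.] 0.68 [0.5097 0.0531 0.    ]
w stop [314. 147.] 0.83 [0.5166 0.0604 0.    ]
w tray [ 71. 194.] 0.46 [0.48   0.3067 0.004 ]
w hook_tip [321. 315.] 0.51 [0.4388 0.0561 0.1719]
w amber_jar [476.  69.] 0.84 [ 0.5814 -0.0882  0.    ]
w vial [198.  37.] 0.98 [0.6139 0.1584 0.    ]
s bail [274. 238.] 0.8 [0.688  0.0604 0.05  ]
s lane [337. 283.] 0.73 [0.5002 0.0512 0.    ]
s stop [258. 345.] 0.75 [0.4792 0.3076 0.    ]
s tray [288. 255.] 0.79 [0.6606 0.0465 0.004 ]
s hook_tip [293. 197.] 0.9 [0.6274 0.0499 0.1719]
s amber_jar [353. 245.] 0.97 [ 0.5753 -0.0957  0.    ]
s vial [271. 282.] 0.76 [0.6152 0.1444 0.    ]
t bail [303. 187.] 0.71 [0.703 0.05  0.05 ]
t lane [251. 180.] 0.63 [0.7292 0.1821 0.    ]
t tray [299. 212.] 0.66 [0.6559 0.0578 0.004 ]
t hook_tip [256. 226.] 0.31 [0.5753 0.1289 0.1719]
t amber_jar [358. 250.] 0.82 [ 0.5731 -0.0855  0.    ]
t vial [256. 228.] 0.41 [0.6121 0.1573 0.    ]
```

View pics/w2.png

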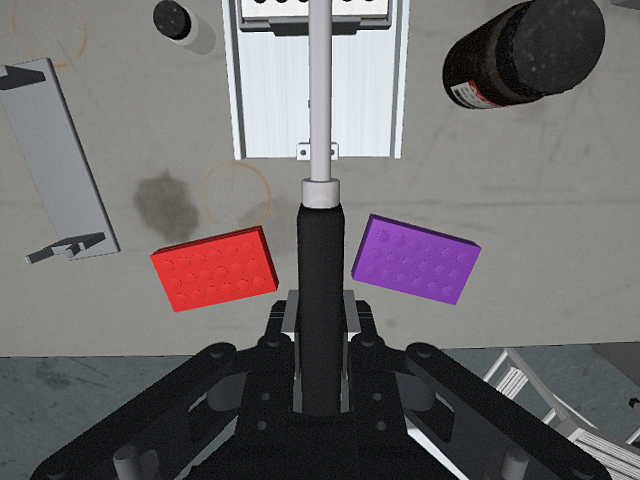

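The lane is square to the picture: its near edge is at row 158 with corners (235,158) and (401,158). The tray's front plate is at about rows 20–34.

Run:
```python
from h import *
np.set_printoptions(precision=4,suppress=True)
w=cams.grab_frame("wrist")
for uv in((235,158),(401,158),(241,158),(395,158),(222,2),(409,2)):print(uv,at(w,uv,.028),at(w,uv,0))
for r in(12,15,18,24,30,34):print(r,at(w,(270,r),.044),at(w,(270,r),.004))
g=w["color"].astype(int).sum(2)//3
print(g[0:45,262],g[0:45,285]);print(g[140:165,260]);print("row80",[(i,v) for i,v in enumerate(g[80,215:250],215)],[(i,v) for i,v in enumerate(g[80,390:415],390)])
t=cams.grab_frame("top");gt=t["color"].astype(int).sum(2)//3
for c in(290,298,306,314): print(c,gt[180:200,c], at(t,(c,188),.052))
img=cv2.resize(t["color"][135:285,255:345,::-1],None,fx=4,fy=4,interpolation=cv2.INTER_CUBIC)
cv2.imwrite('pics/t2.png',img)
```

```text
(235, 158) [0.5108 0.1319 0.028 ] [0.5084 0.1391 0.    ]
(401, 158) [ 0.5069 -0.0153  0.028 ] [ 0.5042 -0.0218  0.    ]
(241, 158) [0.5106 0.1266 0.028 ] [0.5082 0.1333 0.    ]
(395, 158) [ 0.507  -0.0099  0.028 ] [ 0.5043 -0.016   0.    ]
(222, 2) [0.6307 0.1299 0.028 ] [0.6394 0.1369 0.    ]
(409, 2) [ 0.6267 -0.0161  0.028 ] [ 0.6351 -0.0227  0.    ]
12 [0.6179 0.0908 0.044 ] [0.6293 0.0958 0.004 ]
15 [0.6159 0.0909 0.044 ] [0.6271 0.096  0.004 ]
18 [0.6139 0.0911 0.044 ] [0.6248 0.0961 0.004 ]
24 [0.61   0.0913 0.044 ] [0.6203 0.0965 0.004 ]
30 [0.606  0.0916 0.044 ] [0.6157 0.0968 0.004 ]
34 [0.6033 0.0918 0.044 ] [0.6126 0.097  0.004 ]
[ 30  29   4 172 246 242 236 236 234 237 236 240 238 240 241 247 185 107
 113 105  43  73  99 130 147 146 149  95  40  37  36  14 252 234 229 227
 228 228 229 227 226 228 226 227 229] [ 22  16  45 247 248 239 238 237 236 238 238 240 239 241 243 236 136 115
 135 140 144 149 123  57  39  39  45  41  47  49  43  49  42  44  42  47
 142 244 227 224 225 226 224 225 226]
[229 230 232 230 231 232 232 232 229 232 229 233 229 230 232 235 234 167
 113 144 
[... 1082 characters left out ...]
3, np.int64(228)), (404, np.int64(228)), (405, np.int64(231)), (406, np.int64(237)), (407, np.int64(184)), (408, np.int64(137)), (409, np.int64(139)), (410, np.int64(134)), (411, np.int64(139)), (412, np.int64(144)), (413, np.int64(140)), (414, np.int64(144))]
290 [171 168 170 170 170 166 138 138 132 113 160 116  99  99 108 141 137 136
 183 173] [0.6984 0.0803 0.052 ]
298 [136 168 166 169 167 169 163 142 135 126 125 159 105  99 100 100 140 133
 142 150] [0.6996 0.062  0.052 ]
306 [120 164 164 164 164 165 161 132 138 136 119 146 118  98 100 104 118 135
 136 183] [0.7007 0.0438 0.052 ]
314 [132 120 170 169 171 170 170 165 136 135 127  99 121 102  88  89 106 146
 135 132] [0.7019 0.0255 0.052 ]
```

View pics/t2.png

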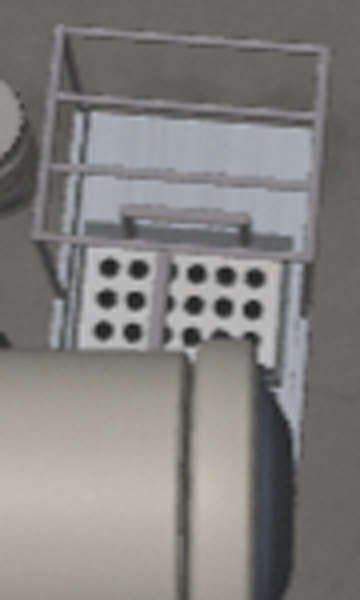

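Measured: lane origin (0.508, 0.058), yaw -0.0265; bail (0.698, 0.054). Next I'll shift 3 mm in y, descend in front of the guard, and advance over the bail.

play_rows:
  rows:
    - {"delta_pos":[0,3,-20],"delta_rot":[0,0,0],"fingers":0}
    - {"delta_pos":[0,3,-50],"delta_rot":[0,0,0],"fingers":0}
    - {"delta_pos":[0,3,-80],"delta_rot":[0,0,0],"fingers":0}
    - {"delta_pos":[0,3,-100],"delta_rot":[0,0,0],"fingers":0}
    - {"delta_pos":[0,3,-108],"delta_rot":[0,0,0],"fingers":0}

```text
time_s: 11.05
ee_pos: [0.4511, 0.0597, 0.0452]
tcp_rot: [-0.698, 0.716, 0.001, -0.002]
ft_force: [-0.4, 0.4, -1.6]
gripper_width: 0.0172
```

play_rows:
  rows:
    - {"delta_pos":[10,0,0],"delta_rot":[0,0,0],"fingers":0}
    - {"delta_pos":[20,-1,0],"delta_rot":[0,0,0],"fingers":0}
    - {"delta_pos":[30,-1,0],"delta_rot":[0,0,0],"fingers":0}
    - {"delta_pos":[40,-1,0],"delta_rot":[0,0,0],"fingers":0}
    - {"delta_pos":[45,-1,0],"delta_rot":[0,0,0],"fingers":0}

```text
time_s: 11.55
ee_pos: [0.4992, 0.0587, 0.0485]
tcp_rot: [-0.698, 0.716, -0.0, 0.0]
ft_force: [-0.3, -0.2, -2.1]
gripper_width: 0.0169
```

Run:
```python
from h import *
np.set_printoptions(precision=4,suppress=True)
s=cams.grab_frame("scene");t=cams.grab_frame("top");o=readout.get_obs()
print(o["ee_pos"],o["tcp_rot"],o["ft_force"])
h=o["ee_pos"]+[.17,-.0045,.016];print("hook exp",h,proj(s,h),proj(t,h))
for n,p in(("s",s),("t",t)):
  for k,z in dict(bail=.05,hook_tip=h[2]).items():
    for r in cams.mark_of(k,p)[:2]: print(n,k,r["uv"],round(r["conf"],2),at(p,r["uv"],z))
im=cv2.resize(s["color"][180:290,225:355,::-1],None,fx=5,fy=5,interpolation=cv2.INTER_CUBIC);cv2.imwrite('pics/s3.png',im)
```

```text
[0.4984 0.0588 0.0481] [-0.6977  0.7164 -0.      0.0001] [-0.3663  0.0032 -1.784 ]
hook exp [0.6684 0.0543 0.0641] [[281.654  234.0576]] [[300.1853 199.6311]]
s bail [272.6, 282.1] 0.63 [0.5579 0.1895 0.05  ]
s bail [274.3, 236.9] 0.62 [0.6902 0.0587 0.05  ]
t bail [305.3, 191.0] 0.95 [0.6941 0.045  0.05  ]
t bail [298.8, 214.9] 0.21 [0.6366 0.0557 0.05  ]
t hook_tip [299.6, 198.2] 0.52 [0.6717 0.0558 0.0641]
```

View pics/s3.png

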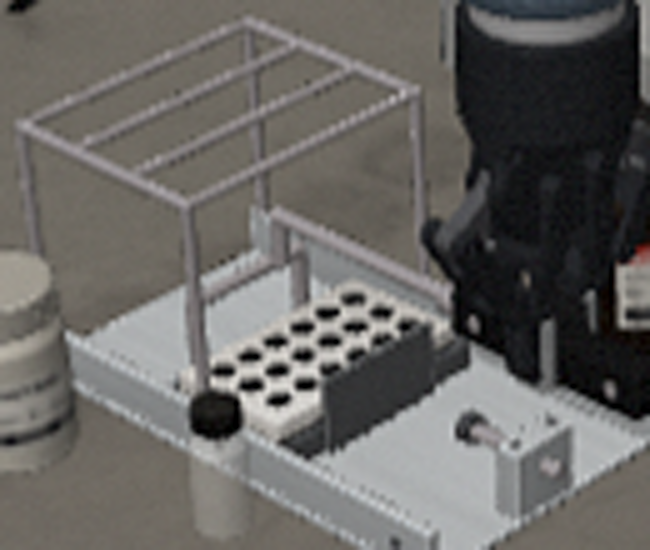

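The prong ends at (283,262) in the crop, matching the predicted (283,270). It is above the tray in front of the bail. I'll advance another 50 mm, then lower.

play_rows:
  rows:
    - {"delta_pos":[12,0,0],"delta_rot":[0,0,0],"fingers":0}
    - {"delta_pos":[24,-1,0],"delta_rot":[0,0,0],"fingers":0}
    - {"delta_pos":[36,-1,0],"delta_rot":[0,0,0],"fingers":0}
    - {"delta_pos":[46,-1,0],"delta_rot":[0,0,0],"fingers":0}
    - {"delta_pos":[51,-1,0],"delta_rot":[0,0,0],"fingers":0}

```text
time_s: 12.35
ee_pos: [0.549, 0.0578, 0.0479]
tcp_rot: [-0.698, 0.716, -0.0, 0.0]
ft_force: [0.3, 0.5, -1.2]
gripper_width: 0.0175
```

play_rows:
  rows:
    - {"delta_pos":[0,0,0],"delta_rot":[0,0,0],"fingers":0}
    - {"delta_pos":[0,0,-7],"delta_rot":[0,0,0],"fingers":0}
    - {"delta_pos":[0,0,-14],"delta_rot":[0,0,0],"fingers":0}
    - {"delta_pos":[0,0,-21],"delta_rot":[0,0,0],"fingers":0}
    - {"delta_pos":[0,0,-28],"delta_rot":[0,0,0],"fingers":0}

```text
time_s: 12.85
ee_pos: [0.5481, 0.0578, 0.0189]
tcp_rot: [-0.698, 0.716, 0.0, -0.0]
ft_force: [-0.0, -0.1, -1.6]
gripper_width: 0.0168
```

Run:
```python
from h import *
np.set_printoptions(precision=4,suppress=True)
s=cams.grab_frame("scene");t=cams.grab_frame("top");o=readout.get_obs()
print(o["ee_pos"],o["ft_force"])
h=o["ee_pos"]+[.17,-.0045,.016];print("hook exp",h,proj(s,h),proj(t,h))
a=cv2.resize(s["color"][190:290,235:335,::-1],(400,400),interpolation=cv2.INTER_CUBIC)
b=cv2.resize(t["color"][150:230,260:340,::-1],(400,400),interpolation=cv2.INTER_CUBIC)
cv2.imwrite('pics/s4.png',np.hstack([a,b]))
```

```text
[0.5474 0.0577 0.018 ] [-0.6986  0.5354 -0.7041]
hook exp [0.7174 0.0532 0.034 ] [[268.6649 237.9829]] [[302.6804 183.4958]]
```

View pics/s4.png

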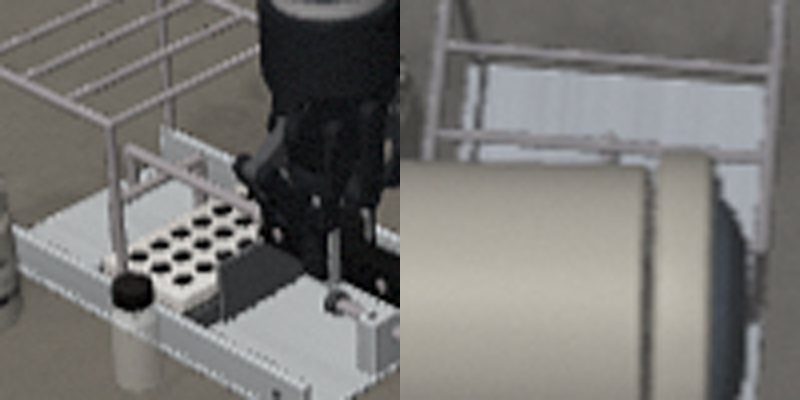

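The prong at (135,150–190) stands behind the bail bar, with no contact force. Before dragging I'll estimate where the screw pad is.

Run:
```python
from h import *
np.set_printoptions(precision=4,suppress=True)
t=cams.grab_frame("top");s=cams.grab_frame("scene")
i=cv2.imread('pics/top0.png').astype(int).sum(2)//3
print(i[244:280,292:300])
for r in(249.5,250.5,251.5): print(at(t,(296,r),.030))
j=cv2.imread('pics/s3.png')
for uv in((316,263.5),(317,265.5),(319,265.6)): print(at(s,uv,.026))
w=dict(intrinsics=cams.grab_frame("wrist")["intrinsics"],distortion=cams.grab_frame("wrist")["distortion"],world_from_camera=[[.1287,-.9376,-.3229,.5531],[-.9917,-.122,-.0409,.3232],[-.001,.3255,-.9455,.3734],[0,0,0,1]])
k=cv2.imread('pics/w1.png').astype(int).sum(2)//3
print(k[150:170,564:584:2])
for uv in((574,158),(574,163)): print(at(w,uv,.03))
```

```text
[[173 171 173 174 174 175 174 175]
 [172 172 174 176 176 175 174 174]
 [172 171 173 174 174 174 173 176]
 [173 172 174 175 175 174 175 175]
 [173 172 176 174 177 174 174 174]
 [173 173 176 175 175 175 173 174]
 [172 169 167 168 169 171 171 174]
 [170 146 116 118 128 138 147 164]
 [159 114  75  77  77  72  64  99]
 [158 113  77  75  76  71  63 103]
 [153 108  87  92  90  80  65 125]
 [173 161 142 145 134 116 107 145]
 [173 161 142 144 133 132 157 175]
 [173 166 149 142 131 128 157 175]
 [174 168 149 140 131 130 160 174]
 [174 162 139 140 128 141 174 173]
 [173 162 141 141 124 137 174 172]
 [175 162 140 138 123 138 175 174]
 [174 163 142 137 126 142 175 174]
 [175 166 142 137 122 139 177 174]
 [168 156 137 129 115 132 171 173]
 [124  93  90  87  80 106 149 173]
 [119 110 109 104  91  90 131 172]
 [179 180 175 173 170 170 170 170]
 [177 174 171 174 171 173 165 159]
 [175 172 172 174 172 169 146  93]
 [171 172 173 172 169 170 158 123]
 [164 167 168 166 167 170 171 171]
 [110 123 132 143 153 158 160 159]
 [ 96 116 126 108  80  75  69  70]
 [114 132 136 114  76  79  79  80]
 [125 146 137 1
[... 505 characters left out ...]
218 222]
 [221 222 223 221 223 215 217 219 218 221]
 [223 233 232 231 235 222 223 221 218 219]
 [220 240  12  79 159 166 241 233 230 226]
 [221 179  35  48  56  69  94 128 182 236]
 [227  69  54  68  71  79  80  71  62  98]
 [232  27  53  69  78  85  85  85  76  57]
 [234  26  55  75  80  84  86  92  84  49]
 [237  18  56  79  79  90  89  94  83  86]
 [230 124  82  74  81  82  88  89  75 184]
 [224 237 125 106 123  89  83  80  59 229]
 [220 228  89 153 194 147 110 131  75 219]
 [219 231  69 154 184 180 172 244 184 216]
 [217 231  94 166 175 175 187 225 227 214]
 [214 221 118 172 173 175 206 226 217 216]
 [216 167 131 178 173 168 207 221 215 219]]
[0.5567 0.0607 0.03  ]
[0.5518 0.0589 0.03  ]
```

play_rows:
  rows:
    - {"delta_pos":[-2,0,0],"delta_rot":[0,0,0],"fingers":0}
    - {"delta_pos":[-4,0,0],"delta_rot":[0,0,0],"fingers":0}
    - {"delta_pos":[-6,0,0],"delta_rot":[0,0,0],"fingers":0}
    - {"delta_pos":[-8,0,0],"delta_rot":[0,0,0],"fingers":0}
    - {"delta_pos":[-10,0,0],"delta_rot":[0,0,0],"fingers":0}

```text
time_s: 13.65
ee_pos: [0.5384, 0.0578, 0.0199]
tcp_rot: [-0.698, 0.716, -0.0, 0.0]
ft_force: [-0.5, -0.1, -1.5]
gripper_width: 0.0167
```

play_rows:
  rows:
    - {"delta_pos":[-1,0,0],"delta_rot":[0,0,0],"fingers":0}
    - {"delta_pos":[-2,0,0],"delta_rot":[0,0,0],"fingers":0}
    - {"delta_pos":[-3,0,0],"delta_rot":[0,0,0],"fingers":0}
    - {"delta_pos":[-4,0,0],"delta_rot":[0,0,0],"fingers":0}
    - {"delta_pos":[-5,0,0],"delta_rot":[0,0,0],"fingers":0}

```text
time_s: 14.15
ee_pos: [0.5338, 0.0578, 0.0199]
tcp_rot: [-0.698, 0.716, -0.0, 0.0]
ft_force: [3.7, 0.1, -2.5]
gripper_width: 0.017
```

The pad face is at about x = 0.556 and the tray front at about 0.607, so contact should come after roughly 50 mm. The bail has engaged at 3.7 N. Next I'll drag most of the way.

play_rows:
  rows:
    - {"delta_pos":[-2,0,0],"delta_rot":[0,0,0],"fingers":0}
    - {"delta_pos":[-4,0,0],"delta_rot":[0,0,0],"fingers":0}
    - {"delta_pos":[-6,0,0],"delta_rot":[0,0,0],"fingers":0}
    - {"delta_pos":[-8,0,0],"delta_rot":[0,0,0],"fingers":0}
    - {"delta_pos":[-10,0,0],"delta_rot":[0,0,0],"fingers":0}

```text
time_s: 14.65
ee_pos: [0.5236, 0.0577, 0.02]
tcp_rot: [-0.698, 0.716, -0.0, 0.0]
ft_force: [4.4, 1.0, -1.7]
gripper_width: 0.0168
```

play_rows:
  rows:
    - {"delta_pos":[-2,0,0],"delta_rot":[0,0,0],"fingers":0}
    - {"delta_pos":[-4,0,0],"delta_rot":[0,0,0],"fingers":0}
    - {"delta_pos":[-6,0,0],"delta_rot":[0,0,0],"fingers":0}
    - {"delta_pos":[-8,0.5,0],"delta_rot":[0,0,0],"fingers":0}
    - {"delta_pos":[-10,0.5,0],"delta_rot":[0,0,0],"fingers":0}

```text
time_s: 15.15
ee_pos: [0.5135, 0.0583, 0.0199]
tcp_rot: [-0.698, 0.716, -0.0, 0.0]
ft_force: [4.3, 0.1, -1.3]
gripper_width: 0.0172
```

play_rows:
  rows:
    - {"delta_pos":[-2,0,0],"delta_rot":[0,0,0],"fingers":0}
    - {"delta_pos":[-4,0,0],"delta_rot":[0,0,0],"fingers":0}
    - {"delta_pos":[-6,0,0],"delta_rot":[0,0,0],"fingers":0}
    - {"delta_pos":[-8,0.5,0],"delta_rot":[0,0,0],"fingers":0}
    - {"delta_pos":[-10,0.5,0],"delta_rot":[0,0,0],"fingers":0}

```text
time_s: 15.65
ee_pos: [0.5034, 0.0588, 0.0199]
tcp_rot: [-0.698, 0.716, -0.0, 0.0]
ft_force: [4.0, -1.1, -2.1]
gripper_width: 0.0173
```

play_rows:
  rows:
    - {"delta_pos":[-1,0,0],"delta_rot":[0,0,0],"fingers":0}
    - {"delta_pos":[-2,0,0],"delta_rot":[0,0,0],"fingers":0}
    - {"delta_pos":[-3,0,0],"delta_rot":[0,0,0],"fingers":0}
    - {"delta_pos":[-4,0,0],"delta_rot":[0,0,0],"fingers":0}
    - {"delta_pos":[-5,0,0],"delta_rot":[0,0,0],"fingers":0}

```text
time_s: 16.15
ee_pos: [0.4985, 0.0588, 0.0199]
tcp_rot: [-0.698, 0.716, 0.0, 0.0]
ft_force: [3.6, -0.6, -1.3]
gripper_width: 0.0169
```

play_rows:
  rows:
    - {"delta_pos":[-0.8,0,0],"delta_rot":[0,0,0],"fingers":0}
    - {"delta_pos":[-1.6,0,0],"delta_rot":[0,0,0],"fingers":0}
    - {"delta_pos":[-2.4,0,0],"delta_rot":[0,0,0],"fingers":0}
    - {"delta_pos":[-3.2,0,0],"delta_rot":[0,0,0],"fingers":0}
    - {"delta_pos":[-4,0,0],"delta_rot":[0,0,0],"fingers":0}

```text
time_s: 16.65
ee_pos: [0.4945, 0.0588, 0.0199]
tcp_rot: [-0.698, 0.716, 0.0, -0.0]
ft_force: [4.6, 0.3, -2.0]
gripper_width: 0.0171
```

play_rows:
  rows:
    - {"delta_pos":[-0.5,0,0],"delta_rot":[0,0,0],"fingers":0}
    - {"delta_pos":[-1,0,0],"delta_rot":[0,0,0],"fingers":0}
    - {"delta_pos":[-1.5,0,0],"delta_rot":[0,0,0],"fingers":0}
    - {"delta_pos":[-2,0,0],"delta_rot":[0,0,0],"fingers":0}

```text
time_s: 17.05
ee_pos: [0.4925, 0.0588, 0.0199]
tcp_rot: [-0.698, 0.716, 0.0, -0.0]
ft_force: [3.4, -0.9, -2.2]
gripper_width: 0.0171
```

play_rows:
  rows:
    - {"delta_pos":[-0.3,0,0],"delta_rot":[0,0,0],"fingers":0}
    - {"delta_pos":[-0.6,0,0],"delta_rot":[0,0,0],"fingers":0}
    - {"delta_pos":[-0.9,0,0],"delta_rot":[0,0,0],"fingers":0}
    - {"delta_pos":[-1.2,0,0],"delta_rot":[0,0,0],"fingers":0}
    - {"delta_pos":[-1.5,0,0],"delta_rot":[0,0,0],"fingers":0}

```text
time_s: 17.55
ee_pos: [0.4911, 0.0588, 0.0199]
tcp_rot: [-0.698, 0.716, -0.0, 0.0]
ft_force: [3.7, 0.4, -1.6]
gripper_width: 0.017
```

play_rows:
  rows:
    - {"delta_pos":[-0.3,0,0],"delta_rot":[0,0,0],"fingers":0}
    - {"delta_pos":[-0.6,0,0],"delta_rot":[0,0,0],"fingers":0}
    - {"delta_pos":[-0.9,0,0],"delta_rot":[0,0,0],"fingers":0}
    - {"delta_pos":[-1.2,0,0],"delta_rot":[0,0,0],"fingers":0}
    - {"delta_pos":[-1.5,0,0],"delta_rot":[0,0,0],"fingers":0}

```text
time_s: 18.05
ee_pos: [0.4895, 0.0588, 0.0199]
tcp_rot: [-0.698, 0.716, 0.0, 0.0]
ft_force: [3.4, -0.1, -1.9]
gripper_width: 0.0173
```

play_rows:
  rows:
    - {"delta_pos":[-0.3,0,0],"delta_rot":[0,0,0],"fingers":0}
    - {"delta_pos":[-0.6,0,0],"delta_rot":[0,0,0],"fingers":0}
    - {"delta_pos":[-0.9,0,0],"delta_rot":[0,0,0],"fingers":0}
    - {"delta_pos":[-1.2,0,0],"delta_rot":[0,0,0],"fingers":0}
    - {"delta_pos":[-1.5,0,0],"delta_rot":[0,0,0],"fingers":0}

```text
time_s: 18.55
ee_pos: [0.4881, 0.0588, 0.0199]
tcp_rot: [-0.698, 0.716, -0.0, 0.0]
ft_force: [4.0, -0.1, -1.9]
gripper_width: 0.0172
```

play_rows:
  rows:
    - {"delta_pos":[-0.3,0,0],"delta_rot":[0,0,0],"fingers":0}
    - {"delta_pos":[-0.6,0,0],"delta_rot":[0,0,0],"fingers":0}
    - {"delta_pos":[-0.9,0,0],"delta_rot":[0,0,0],"fingers":0}
    - {"delta_pos":[-1.2,0,0],"delta_rot":[0,0,0],"fingers":0}
    - {"delta_pos":[-1.5,0,0],"delta_rot":[0,0,0],"fingers":0}

```text
time_s: 19.05
ee_pos: [0.4866, 0.0588, 0.0199]
tcp_rot: [-0.698, 0.716, -0.0, 0.0]
ft_force: [4.2, -0.6, -2.1]
gripper_width: 0.0166
```

play_rows:
  rows:
    - {"delta_pos":[-0.3,0,0],"delta_rot":[0,0,0],"fingers":0}
    - {"delta_pos":[-0.6,0,0],"delta_rot":[0,0,0],"fingers":0}
    - {"delta_pos":[-0.9,0,0],"delta_rot":[0,0,0],"fingers":0}
    - {"delta_pos":[-1.2,0,0],"delta_rot":[0,0,0],"fingers":0}
    - {"delta_pos":[-1.5,0,0],"delta_rot":[0,0,0],"fingers":0}

```text
time_s: 19.55
ee_pos: [0.4851, 0.0588, 0.0199]
tcp_rot: [-0.698, 0.716, -0.0, 0.0]
ft_force: [3.4, 0.2, -2.2]
gripper_width: 0.017
```

play_rows:
  rows:
    - {"delta_pos":[-0.3,0,0],"delta_rot":[0,0,0],"fingers":0}
    - {"delta_pos":[-0.6,0,0],"delta_rot":[0,0,0],"fingers":0}
    - {"delta_pos":[-0.9,0,0],"delta_rot":[0,0,0],"fingers":0}
    - {"delta_pos":[-1.2,0,0],"delta_rot":[0,0,0],"fingers":0}
    - {"delta_pos":[-1.5,0,0],"delta_rot":[0,0,0],"fingers":0}

```text
time_s: 20.05
ee_pos: [0.4836, 0.0588, 0.0199]
tcp_rot: [-0.698, 0.716, -0.0, 0.0]
ft_force: [3.9, 0.8, -1.5]
gripper_width: 0.0165
```

play_rows:
  rows:
    - {"delta_pos":[-0.3,0,0],"delta_rot":[0,0,0],"fingers":0}
    - {"delta_pos":[-0.6,0,0],"delta_rot":[0,0,0],"fingers":0}
    - {"delta_pos":[-0.9,0,0],"delta_rot":[0,0,0],"fingers":0}
    - {"delta_pos":[-1.2,0,0],"delta_rot":[0,0,0],"fingers":0}
    - {"delta_pos":[-1.5,0,0],"delta_rot":[0,0,0],"fingers":0}

```text
time_s: 20.55
ee_pos: [0.482, 0.0588, 0.0199]
tcp_rot: [-0.698, 0.716, 0.0, 0.0]
ft_force: [3.1, 0.1, -1.8]
gripper_width: 0.0173
```

play_rows:
  rows:
    - {"delta_pos":[-0.3,0,0],"delta_rot":[0,0,0],"fingers":0}
    - {"delta_pos":[-0.6,0,0],"delta_rot":[0,0,0],"fingers":0}
    - {"delta_pos":[-0.9,0,0],"delta_rot":[0,0,0],"fingers":0}
    - {"delta_pos":[-1.2,0,0],"delta_rot":[0,0,0],"fingers":0}
    - {"delta_pos":[-1.5,0,0],"delta_rot":[0,0,0],"fingers":0}

```text
time_s: 21.05
ee_pos: [0.4807, 0.0588, 0.0199]
tcp_rot: [-0.698, 0.716, -0.0, 0.0]
ft_force: [4.0, 0.2, -2.2]
gripper_width: 0.0171
```

play_rows:
  rows:
    - {"delta_pos":[-0.3,0,0],"delta_rot":[0,0,0],"fingers":0}
    - {"delta_pos":[-0.6,0,0],"delta_rot":[0,0,0],"fingers":0}
    - {"delta_pos":[-0.9,0,0],"delta_rot":[0,0,0],"fingers":0}
    - {"delta_pos":[-1.2,0,0],"delta_rot":[0,0,0],"fingers":0}
    - {"delta_pos":[-1.5,0,0],"delta_rot":[0,0,0],"fingers":0}

```text
time_s: 21.55
ee_pos: [0.4804, 0.0587, 0.0203]
tcp_rot: [-0.698, 0.716, -0.001, 0.001]
ft_force: [9.5, -0.3, -2.6]
gripper_width: 0.0168
```

Contact: the force rose to 9.5 N and motion stopped. I'll hold and trim.

play_rows:
  rows:
    - {"delta_pos":[-0.1,0,0],"delta_rot":[0,0,0],"fingers":0}
    - {"delta_pos":[-0.2,0,0],"delta_rot":[0,0,0],"fingers":0}

```text
time_s: 21.75
ee_pos: [0.4804, 0.0587, 0.0204]
tcp_rot: [-0.698, 0.716, -0.001, 0.001]
ft_force: [9.6, -0.0, -2.2]
gripper_width: 0.017
```

play_rows:
  rows:
    - {"delta_pos":[-0.1,0,0],"delta_rot":[0,0,0],"fingers":0}
    - {"delta_pos":[-0.2,0,0],"delta_rot":[0,0,0],"fingers":0}

```text
time_s: 21.95
ee_pos: [0.4803, 0.0586, 0.0205]
tcp_rot: [-0.698, 0.716, -0.001, 0.001]
ft_force: [11.2, -0.3, -3.4]
gripper_width: 0.0168
```

play_rows:
  rows:
    - {"delta_pos":[0,0,0],"delta_rot":[0,0,0],"fingers":0}
    - {"delta_pos":[0,0,0],"delta_rot":[0,0,0],"fingers":0}
    - {"delta_pos":[0,0,0],"delta_rot":[0,0,0],"fingers":0}

```text
time_s: 22.25
ee_pos: [0.4803, 0.0586, 0.0205]
tcp_rot: [-0.698, 0.716, -0.001, 0.001]
ft_force: [8.9, 0.2, -2.0]
gripper_width: 0.0172
```

play_rows:
  rows:
    - {"delta_pos":[0,0,0],"delta_rot":[0,0,0],"fingers":0}
    - {"delta_pos":[0,0,0],"delta_rot":[0,0,0],"fingers":0}
    - {"delta_pos":[0,0,0],"delta_rot":[0,0,0],"fingers":0}

```text
time_s: 22.55
ee_pos: [0.4803, 0.0587, 0.0205]
tcp_rot: [-0.698, 0.716, -0.001, 0.001]
ft_force: [10.2, -0.9, -2.4]
gripper_width: 0.0169
```

play_rows:
  rows:
    - {"delta_pos":[0,0,0],"delta_rot":[0,0,0],"fingers":0}
    - {"delta_pos":[0,0,0],"delta_rot":[0,0,0],"fingers":0}
    - {"delta_pos":[0,0,0],"delta_rot":[0,0,0],"fingers":0}

```text
time_s: 22.85
ee_pos: [0.4803, 0.0587, 0.0205]
tcp_rot: [-0.698, 0.716, -0.001, 0.001]
ft_force: [9.7, 0.1, -2.3]
gripper_width: 0.0171
```

play_rows:
  rows:
    - {"delta_pos":[0,0,0],"delta_rot":[0,0,0],"fingers":0}
    - {"delta_pos":[0,0,0],"delta_rot":[0,0,0],"fingers":0}
    - {"delta_pos":[0,0,0],"delta_rot":[0,0,0],"fingers":0}
    - {"delta_pos":[0,0,0],"delta_rot":[0,0,0],"fingers":0}
    - {"delta_pos":[0,0,0],"delta_rot":[0,0,0],"fingers":0}

```text
time_s: 23.35
ee_pos: [0.4803, 0.0587, 0.0205]
tcp_rot: [-0.698, 0.716, -0.001, 0.001]
ft_force: [9.1, 0.1, -2.7]
gripper_width: 0.0175
```

The mean is about 9.6 N. I'll trim up slightly and hold for more than a second.

play_rows:
  rows:
    - {"delta_pos":[-0.15,0,0],"delta_rot":[0,0,0],"fingers":0}
    - {"delta_pos":[-0.3,0,0],"delta_rot":[0,0,0],"fingers":0}
    - {"delta_pos":[-0.4,0,0],"delta_rot":[0,0,0],"fingers":0}
    - {"delta_pos":[-0.4,0,0],"delta_rot":[0,0,0],"fingers":0}

```text
time_s: 23.75
ee_pos: [0.4802, 0.0587, 0.0206]
tcp_rot: [-0.698, 0.716, -0.002, 0.002]
ft_force: [10.4, 0.4, -2.3]
gripper_width: 0.0171
```

play_rows:
  rows:
    - {"delta_pos":[0,0,0],"delta_rot":[0,0,0],"fingers":0}
    - {"delta_pos":[0,0,0],"delta_rot":[0,0,0],"fingers":0}

```text
time_s: 23.95
ee_pos: [0.4802, 0.0586, 0.0207]
tcp_rot: [-0.698, 0.716, -0.002, 0.002]
ft_force: [10.5, -1.1, -2.3]
gripper_width: 0.0172
```

play_rows:
  rows:
    - {"delta_pos":[0,0,0],"delta_rot":[0,0,0],"fingers":0}
    - {"delta_pos":[0,0,0],"delta_rot":[0,0,0],"fingers":0}

```text
time_s: 24.15
ee_pos: [0.4802, 0.0587, 0.0207]
tcp_rot: [-0.698, 0.716, -0.002, 0.002]
ft_force: [11.5, -0.5, -3.1]
gripper_width: 0.0168
```

play_rows:
  rows:
    - {"delta_pos":[0,0,0],"delta_rot":[0,0,0],"fingers":0}
    - {"delta_pos":[0,0,0],"delta_rot":[0,0,0],"fingers":0}
    - {"delta_pos":[0,0,0],"delta_rot":[0,0,0],"fingers":0}
    - {"delta_pos":[0,0,0],"delta_rot":[0,0,0],"fingers":0}
    - {"delta_pos":[0,0,0],"delta_rot":[0,0,0],"fingers":0}

```text
time_s: 24.65
ee_pos: [0.4802, 0.0586, 0.0207]
tcp_rot: [-0.698, 0.716, -0.002, 0.002]
ft_force: [9.6, -0.9, -2.8]
gripper_width: 0.0172
```

play_rows:
  rows:
    - {"delta_pos":[0,0,0],"delta_rot":[0,0,0],"fingers":0}
    - {"delta_pos":[0,0,0],"delta_rot":[0,0,0],"fingers":0}
    - {"delta_pos":[0,0,0],"delta_rot":[0,0,0],"fingers":0}
    - {"delta_pos":[0,0,0],"delta_rot":[0,0,0],"fingers":0}
    - {"delta_pos":[0,0,0],"delta_rot":[0,0,0],"fingers":0}

```text
time_s: 25.15
ee_pos: [0.4802, 0.0586, 0.0206]
tcp_rot: [-0.698, 0.716, -0.002, 0.002]
ft_force: [10.7, -0.0, -2.7]
gripper_width: 0.0171
```

play_rows:
  rows:
    - {"delta_pos":[1,0,0],"delta_rot":[0,0,0],"fingers":0}
    - {"delta_pos":[2,0,0],"delta_rot":[0,0,0],"fingers":0}
    - {"delta_pos":[4,0,0],"delta_rot":[0,0,0],"fingers":0}
    - {"delta_pos":[7,0,0],"delta_rot":[0,0,0],"fingers":0}
    - {"delta_pos":[9,0,0],"delta_rot":[0,0,0],"fingers":0}

```text
time_s: 25.65
ee_pos: [0.4868, 0.0588, 0.0195]
tcp_rot: [-0.698, 0.716, 0.001, -0.001]
ft_force: [0.4, 1.0, -1.4]
gripper_width: 0.0169
```

play_rows:
  rows:
    - {"delta_pos":[0,0,5],"delta_rot":[0,0,0],"fingers":0}
    - {"delta_pos":[0,0,12],"delta_rot":[0,0,0],"fingers":0}
    - {"delta_pos":[0,0,22],"delta_rot":[0,0,0],"fingers":0}
    - {"delta_pos":[0,0,32],"delta_rot":[0,0,0],"fingers":0}
    - {"delta_pos":[0,0,32],"delta_rot":[0,0,0],"fingers":0}

```text
time_s: 26.15
ee_pos: [0.4886, 0.0589, 0.0546]
tcp_rot: [-0.698, 0.716, -0.001, 0.002]
ft_force: [-0.1, -0.4, -1.3]
gripper_width: 0.0168
```

play_rows:
  rows:
    - {"delta_pos":[-6,0,0],"delta_rot":[0,0,0],"fingers":0}
    - {"delta_pos":[-18,0,0],"delta_rot":[0,0,0],"fingers":0}
    - {"delta_pos":[-32,1,0],"delta_rot":[0,0,0],"fingers":0}
    - {"delta_pos":[-45,1,0],"delta_rot":[0,0,0],"fingers":0}
    - {"delta_pos":[-50,1,0],"delta_rot":[0,0,0],"fingers":0}

```text
time_s: 26.65
ee_pos: [0.4359, 0.0598, 0.0513]
tcp_rot: [-0.698, 0.716, 0.0, -0.0]
ft_force: [0.9, 0.2, -1.4]
gripper_width: 0.0169
```

play_rows:
  rows:
    - {"delta_pos":[0,0,15],"delta_rot":[0,0,0],"fingers":0}
    - {"delta_pos":[0,0,40],"delta_rot":[0,0,0],"fingers":0}
    - {"delta_pos":[0,0,70],"delta_rot":[0,0,0],"fingers":0}
    - {"delta_pos":[0,0,95],"delta_rot":[0,0,0],"fingers":0}
    - {"delta_pos":[0,0,104],"delta_rot":[0,0,0],"fingers":0}

```text
time_s: 27.15
ee_pos: [0.439, 0.0598, 0.1601]
tcp_rot: [-0.698, 0.716, -0.002, 0.002]
ft_force: [0.2, -0.1, -1.7]
gripper_width: 0.0167
```

Run:
```python
from h import *
np.set_printoptions(precision=4,suppress=True)
o=readout.get_obs();print(o["ee_pos"],o["tcp_rot"],o["ft_force"])
w=cams.grab_frame("wrist");s=cams.grab_frame("scene");t=cams.grab_frame("top");save(s,'s5.png');save(t,'t5.png');save(w,'w5.png')
h=o["ee_pos"]+[.17,-.0045,.016]
for n,p in(("w",w),("s",s),("t",t)):
  for k,z in dict(bail=.05,tray=.004,cradle=0,hook_tip=h[2]).items():
    for r in cams.mark_of(k,p)[:2]: print(n,k,r["uv"],round(r["conf"],2),at(p,r["uv"],z))
print("exp",h)
a=cv2.resize(s["color"][170:300,225:355,::-1],(400,400),interpolation=cv2.INTER_CUBIC)
b=cv2.resize(w["color"][0:320,160:480,::-1],(400,400),interpolation=cv2.INTER_CUBIC)
cv2.imwrite('pics/c5.png',np.hstack([a,b]))
```

```text
[0.439  0.0598 0.1601] [-0.6977  0.7163 -0.0019  0.0022] [ 0.2456 -0.1173 -1.686 ]
w cradle [78.0, 178.4] 0.82 [0.4805 0.3066 0.    ]
w cradle [322.2, 142.5] 0.69 [0.5076 0.0573 0.    ]
s bail [288.9, 242.6] 0.87 [0.645  0.0547 0.05  ]
s tray [300.8, 262.8] 0.58 [0.6143 0.0497 0.004 ]
s cradle [261.4, 343.2] 0.57 [0.4778 0.301  0.    ]
s hook_tip [333.8, 283.2] 0.66 [0.3367 0.2406 0.1761]
s hook_tip [293.9, 199.0] 0.57 [0.614  0.0595 0.1761]
t bail [305.9, 212.6] 0.86 [0.643 0.04  0.05 ]
t cradle [186.1, 280.5] 0.68 [0.477  0.3085 0.    ]
t hook_tip [293.5, 209.9] 0.67 [0.6116 0.0585 0.1761]
exp [0.609  0.0553 0.1761]
```

View pics/c5.png

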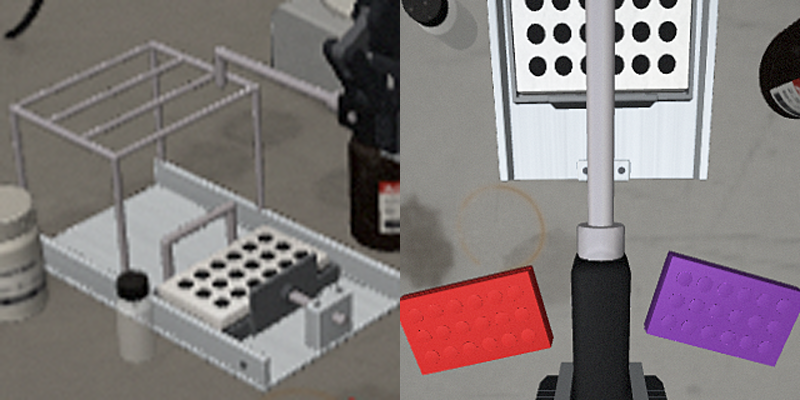

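The tray's front plate sits on the screw pad, the bail is at x≈0.644, and the tool is free and level. That was my 12th picture, so the remaining checks are numeric. Next I'll return to the cradle along the recorded pose.

play_rows:
  rows:
    - {"delta_pos":[3,20,0],"delta_rot":[0,0,0.012],"fingers":0}
    - {"delta_pos":[7,45,0],"delta_rot":[0,0,0.03],"fingers":0}
    - {"delta_pos":[11,75,0],"delta_rot":[0,0,0.048],"fingers":0}
    - {"delta_pos":[15,105,0],"delta_rot":[0,0,0.065],"fingers":0}
    - {"delta_pos":[19,135,0],"delta_rot":[0,0,0.085],"fingers":0}

```text
time_s: 28.4
ee_pos: [0.4564, 0.1959, 0.1559]
tcp_rot: [0.728, -0.686, 0.0, -0.0]
ft_force: [-0.1, 0.1, -1.3]
gripper_width: 0.0168
```

play_rows:
  rows:
    - {"delta_pos":[4,30,0],"delta_rot":[0,0,0.018],"fingers":0}
    - {"delta_pos":[8,60,0],"delta_rot":[0,0,0.037],"fingers":0}
    - {"delta_pos":[13,90,0],"delta_rot":[0,0,0.056],"fingers":0}
    - {"delta_pos":[16,108,0],"delta_rot":[0,0,0.068],"fingers":0}
    - {"delta_pos":[16,113,0],"delta_rot":[0,0,0.07],"fingers":0}

```text
time_s: 28.9
ee_pos: [0.472, 0.3094, 0.1553]
tcp_rot: [0.752, -0.659, -0.0, 0.0]
ft_force: [-0.7, -0.9, -3.1]
gripper_width: 0.0167
```

play_rows:
  rows:
    - {"delta_pos":[0,0,-25],"delta_rot":[0,0,0],"fingers":0}
    - {"delta_pos":[0,0,-60],"delta_rot":[0,0,0],"fingers":0}
    - {"delta_pos":[0,0,-90],"delta_rot":[0,0,0],"fingers":0}
    - {"delta_pos":[0,0,-110],"delta_rot":[0,0,0],"fingers":0}
    - {"delta_pos":[0,0,-115],"delta_rot":[0,0,0],"fingers":0}

```text
time_s: 29.4
ee_pos: [0.4706, 0.3061, 0.0375]
tcp_rot: [0.751, -0.66, -0.001, 0.003]
ft_force: [-0.2, 0.2, -0.9]
gripper_width: 0.017
```

Run:
```python
from h import *
np.set_printoptions(precision=4,suppress=True)
o=readout.get_obs();print(o["ee_pos"],o["tcp_rot"],o["ft_force"])
w=cams.grab_frame("wrist");s=cams.grab_frame("scene");t=cams.grab_frame("top")
z0=o["ee_pos"][2]+.044
for n,p in(("w",w),("s",s),("t",t)):
  for k,z in dict(hook_tool=z0,hook_tip=z0-.028).items():
    for r in cams.mark_of(k,p)[:1]: print(n,k,r["uv"],round(r["conf"],2),at(p,r["uv"],z))
c=cams.cut_out("hook_tool",w)[0]["region"];v,u=np.nonzero(c);X=np.array([at(w,(a,b),z0+.003)[:2] for a,b in zip(u,v)])
for x in(.55,.57,.59,.61,.63):
    m=abs(X[:,0]-x)<.008
    if m.sum()>10:print(x,X[m,1].mean(), "cradle line",.3083+.13*(x-.473))
```

```text
[0.4706 0.3061 0.0375] [ 0.7509 -0.6604 -0.0008  0.0027] [-0.1875  0.2213 -0.9303]
w hook_tool [321.5, 316.3] 0.72 [0.474  0.3068 0.0815]
s hook_tool [259.5, 315.4] 0.92 [0.4638 0.3091 0.0815]
s hook_tip [194.7, 297.8] 0.59 [0.6357 0.3343 0.0535]
t hook_tool [171.9, 273.8] 0.79 [0.4812 0.315  0.0815]
t hook_tip [178.4, 204.1] 0.94 [0.644  0.3308 0.0535]
0.55 0.317244290499771 cradle line 0.31831000000000004
0.57 0.3198671770071841 cradle line 0.32091000000000003
0.59 0.3221115089857852 cradle line 0.32351
```

The rod lies on the cradle line, and the remaining 1–2 mm is settling lag. Next I'll lower it into the notches.

play_rows:
  rows:
    - {"delta_pos":[0,0,0],"delta_rot":[0,0,0],"fingers":0}
    - {"delta_pos":[0,0,-6],"delta_rot":[0,0,0],"fingers":0}
    - {"delta_pos":[0,0,-12],"delta_rot":[0,0,0],"fingers":0}
    - {"delta_pos":[0,0,-18],"delta_rot":[0,0,0],"fingers":0}
    - {"delta_pos":[0,0,-22],"delta_rot":[0,0,0],"fingers":0}

```text
time_s: 30.4
ee_pos: [0.4718, 0.3075, 0.0175]
tcp_rot: [0.751, -0.66, -0.0, 0.001]
ft_force: [-0.1, -0.2, -0.9]
gripper_width: 0.0169
```

play_rows:
  rows:
    - {"delta_pos":[0,0,-3],"delta_rot":[0,0,0],"fingers":0}
    - {"delta_pos":[0,0,-6],"delta_rot":[0,0,0],"fingers":0}
    - {"delta_pos":[0,0,-9],"delta_rot":[0,0,0],"fingers":0}
    - {"delta_pos":[0,0,-12],"delta_rot":[0,0,0],"fingers":0}
    - {"delta_pos":[0,0,-12],"delta_rot":[0,0,0],"fingers":0}

```text
time_s: 30.9
ee_pos: [0.472, 0.3076, 0.0063]
tcp_rot: [0.751, -0.66, -0.0, 0.0]
ft_force: [-0.6, -0.0, -1.6]
gripper_width: 0.017
```

play_rows:
  rows:
    - {"delta_pos":[0,0,-0.5],"delta_rot":[0,0,0],"fingers":0}
    - {"delta_pos":[0,0,-1],"delta_rot":[0,0,0],"fingers":0}
    - {"delta_pos":[0,0,-1],"delta_rot":[0,0,0],"fingers":0}

```text
time_s: 31.2
ee_pos: [0.4723, 0.3078, 0.006]
tcp_rot: [0.751, -0.66, 0.0, -0.0]
ft_force: [0.5, 0.1, -1.1]
gripper_width: 0.0169
```

play_rows:
  rows:
    - {"delta_pos":[0,0,0],"delta_rot":[0,0,0],"fingers":0.3}
    - {"delta_pos":[0,0,0],"delta_rot":[0,0,0],"fingers":0.5}
    - {"delta_pos":[0,0,0],"delta_rot":[0,0,0],"fingers":0.6}
    - {"delta_pos":[0,0,0],"delta_rot":[0,0,0],"fingers":0.6}
    - {"delta_pos":[0,0,0],"delta_rot":[0,0,0],"fingers":0.6}

```text
time_s: 31.7
ee_pos: [0.4723, 0.3078, 0.006]
tcp_rot: [0.751, -0.66, 0.0, -0.0]
ft_force: [-0.2, 0.2, -0.0]
gripper_width: 0.0513
```

play_rows:
  rows:
    - {"delta_pos":[0,0,8],"delta_rot":[0,0,0],"fingers":0.6}
    - {"delta_pos":[0,0,25],"delta_rot":[0,0,0],"fingers":0.6}
    - {"delta_pos":[0,0,65],"delta_rot":[0,0,0],"fingers":0.6}
    - {"delta_pos":[0,0,110],"delta_rot":[0,0,0],"fingers":0.6}
    - {"delta_pos":[0,0,150],"delta_rot":[0,0,0],"fingers":0.6}

```text
time_s: 32.2
ee_pos: [0.4722, 0.3078, 0.1587]
tcp_rot: [0.751, -0.66, 0.0, -0.001]
ft_force: [0.8, 0.9, 0.5]
gripper_width: 0.0513
```

play_rows:
  rows:
    - {"delta_pos":[0,0,30],"delta_rot":[0,0,0],"fingers":0.6}
    - {"delta_pos":[0,0,45],"delta_rot":[0,0,0],"fingers":0.6}
    - {"delta_pos":[0,0,45],"delta_rot":[0,0,0],"fingers":0.6}

```text
time_s: 32.5
ee_pos: [0.4731, 0.3083, 0.2038]
tcp_rot: [0.751, -0.66, 0.001, -0.002]
ft_force: [-0.5, 0.4, 0.3]
gripper_width: 0.051
```

Run:
```python
from h import *
np.set_printoptions(precision=4,suppress=True)
o=readout.get_obs();print(o["time_s"],o["ee_pos"],o["ft_force"],o["gripper_width"])
w=cams.grab_frame("wrist");s=cams.grab_frame("scene");t=cams.grab_frame("top")
for n,p in(("w",w),("s",s),("t",t)):
  for k,z in dict(hook_tool=.05,hook_tip=.022,bail=.05,vial=0,white_jar=0,amber_jar=0,petri=0).items():
    for r in cams.mark_of(k,p)[:1]: print(n,k,r["uv"],round(r["conf"],2),at(p,r["uv"],z))
c=cams.cut_out("hook_tool",w)[0]["region"];v,u=np.nonzero(c);X=np.array([at(w,(a,b),.055)[:2] for a,b in zip(u,v)])
print(X.min(0),X.max(0))
for x in(.43,.45,.47,.49,.51,.55,.57,.59,.61,.63):
    m=abs(X[:,0]-x)<.01
    if m.sum()>10:print(x,X[m,1].mean())
```

```text
32.5 [0.4731 0.3083 0.2038] [-0.4877  0.3981  0.3141] 0.05104541418383161
w hook_tool [321.3, 216.3] 0.71 [0.4696 0.3081 0.05  ]
w hook_tip [322.2, 23.6] 0.72 [0.6473 0.3305 0.022 ]
w bail [624.1, 60.8] 0.8 [0.6505 0.0545 0.05  ]
w vial [481.7, 94.8] 0.64 [0.6101 0.1555 0.    ]
s hook_tool [257.0, 325.9] 0.8 [0.4752 0.3088 0.05  ]
s hook_tip [194.9, 305.9] 0.81 [0.6504 0.3284 0.022 ]
s bail [301.5, 261.6] 0.72 [0.566  0.0938 0.05  ]
s vial [269.4, 282.8] 0.73 [0.6159 0.1496 0.    ]
s white_jar [229.2, 263.3] 0.9 [0.7481 0.1566 0.    ]
s amber_jar [353.6, 247.5] 0.88 [ 0.5669 -0.0864  0.    ]
s petri [441.7, 223.3] 0.63 [ 0.4668 -0.3248  0.    ]
t hook_tool [176.9, 276.1] 0.76 [0.4804 0.3143 0.05  ]
t hook_tip [180.1, 209.2] 0.78 [0.6407 0.3365 0.022 ]
t bail [294.0, 269.3] 0.22 [0.5119 0.0573 0.05  ]
t vial [257.6, 227.5] 0.66 [0.6133 0.1543 0.    ]
t white_jar [253.4, 176.3] 0.71 [0.7403 0.1763 0.    ]
t amber_jar [358.3, 249.9] 0.91 [ 0.5743 -0.0864  0.    ]
t petri [460.2, 302.1] 0.58 [ 0.4669 -0.3261 -0.    ]
[0.4143 0.2936] [0.6466 0.335 ]
0.43 0.3030577111407077
0.45 0.30569117683730984
0.47 0.30768575782119184
0.49 0.31104253750211064
0.51 0.3137607216394654
0.55 0.3187977570182032
0.57 0.3215580825870832
0.59 0.3238520079353895
0.61 0.32660712186080715
0.63 0.32932447398347836
```

The tool lies on the same line as at the start, to within about 1 mm. The networks put the bystanders where they were, within their scatter. I'll hand in.

```bash
python3 -c "
from plant import arm; print(arm.sign_off())"
```

```text
the job is handed in; nothing more can be done
None
```

The tray is seated on the stop screw, the hook tool is back in its cradle, and the job was handed in at about 33 s on the robot clock.

- **Pull:** Dragging the tray took about 4 N, and I crept the last 12 mm until the screw stopped it. I then held it for about 3.4 s at readings of 9–11.5 N, the last 1.4 s at about 10.5 N. The highest reading was 11.5 N, though the force was only read at the end of each move.
- **Unhooking:** I moved the hook forward off the bail with no force showing, then lifted it. A picture afterwards showed the front plate on the screw pad and the bail at about x = 0.644.
- **Tool in the cradle:** After release, the wrist camera put the tool on its original line to within about 1 mm. The jars, vial and dish were found where they started, within the networks' scatter of about a centimetre.

**What failed or disagreed:**
- The first grasp closed on air just above the handle, because the finger ends are about 30 mm behind the reported TCP. I saw this in the pictures and regrasped lower; the tool was not moved.
- In the last check the networks disagreed on the bail. The wrist view gave x = 0.65, close to the earlier picture, while the scene (0.566) and top (0.512, confidence 0.22) readings look like false detections. Nothing had touched the tray since that picture, but I had used all 12 views and could not look again.

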